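# Press the cap home on the orange key fob

### The job

The brass cap of the orange key fob still stands proud. Lay the orange fob in the nest of the bench press, lengthwise between the anvil and the ram, and let go of it; then push the red lever handle right down to its stop so that the ram presses the cap home, and let the lever come all the way back up. Leave the pressed fob in the nest.

Things in the scene. Friction and masses are not known exactly. Their poses are not given: they have to be found in the camera images.
- fob_mid (a point): Centre of the key fob with the ORANGE body (a black and a yellow one lie near), 11 mm above its underside, 30 mm from its plain end. A flat-lying bar 60 mm long with the cap home (68 mm at the start), 26 wide, 22 high, about 65 g. x runs along it towards the brass cap, y across, z up. Plastic runs from x = -30 to +18 mm: grip it there, across the width.
- cap (a joint): How far the orange fob's brass end cap stands proud, in m: about 0.008 at the start, 0 fully home. It slides along the fob's length and takes about 4 N to move.
- nest (a point): Middle of the grey bench press's nest floor, 54 mm above the table, open from above. y runs along the nest from the ram to the anvil, z up. Room along y 93 mm (-46.7 to +46.7): the fob lies along y, cap at either end. Side rails 5 mm high, 44 mm apart (to 60 mm over their outsides); anvil 30 mm high. Two dark cheeks, 135 mm above the table, begin at y = -85 mm.
- lever (a joint): Angle of the press lever in rad: 0 at rest (raised by a spring), 0.82 at its lower stop; it springs back up when let go. It drives the ram 40 mm per rad to +y of the nest, which slides the fob to the anvil and squeezes the cap home at the stop.
- grip (a point): Centre of the lever's red T-handle, a level bar 25 mm thick, 100 mm long, along the nest's x. It swings about an axis along the nest's x through y = -130, z = +51 mm of the nest's frame, radius 170 mm. At rest the lever points to -y, 35 degrees upward (handle 202 mm above the table), at the stop 12 degrees downward (70 mm). A push on its top takes 3 to 10 N.
There are look-alikes about, which are no part of the job. What is meant by the part that bears fob_mid is not blue, purple or white, and is the larger of those in its own colour.

How it is judged:
By the outcome, as a careful person would: the job done as asked, in the order asked, and still so for the second after the job is handed in, with the robot touching nothing.
It also fails if it takes over 54 s, if anything falls off the work surface, if the arm or the gripper's body presses on something with over 40 N, if the wrist force passes 120 N, or if a joint passes its speed limit or range.

### The arm

A 6-joint arm with a two-finger parallel gripper is mounted at the origin on the work surface. World frame = base frame: x ahead of the robot, y to its left, z up, the work surface at z = 0. Lengths are in m, angles in rad, forces in N, time in s.
With the tool pointing down it reaches from about 0.3 to 0.875 m from the base axis. Payload 6.4 kg.
Tool frame: the origin (TCP) lies between the finger pads; the fingertips stand 11 mm ahead of it and the grasp point (between the pads) lies 8 mm behind it (ctrl.tcp_to_tips is the distance from the TCP to the fingertips, in m); x points along the fingers, z is the direction in which the jaws open and shut, and the axes are right-handed (so a half turn about x gives the same grasp; the last joint's range is limited). The gripper opens to 85 mm and grips with 20 to 120 N. Pads are 22 mm wide; open, the fingers measure 114 mm over their backs; the gripper's body (76 mm by 85 mm) begins 54 mm behind the grasp point. The pads swing forward as they close: fully open they stand 13 mm farther back than shut.
Start: joints at [-1.421, 0.181, 1.607, -0, 1.354, -0.206], TCP at [0.2, -0.539, 0.242] pointing down, gripper open.
Joint ranges: [-2.99, 2.99], [-0.89, 2.07], [0.3, 2.58], [-1.14, 4.28], [0, 2.63], [-3.12, 3.12]. Speed limits (rad/s): [2.57, 2.57, 3.01, 3.14, 3.14, 3.14].

### API

Orientations are given as a unit quaternion [w, x, y, z].
In Python, from bench import ctrl, eyes, hand_in gives the robot as it stands. The module is installed in compiled form; this text tells all that it offers.
- The arm moves only by the tool step_arm, never from a script. Its arguments are lists of equal length, an entry for each row: "xyz": the shift along the world's x, y, z in mm, a list of three; "spin": the turn about the world's z in rad; "fingers": the opening in per cent of the stroke, from 0 (shut) to 100 (fully open). A call has 1 to 10 rows; each row is the pose to reach, as a shift and turn from the pose commanded when the call began; what a row does not reach only later rows make up. A row lasts 1/10 s, in which the tool goes at most 50 mm and 8.59 degrees, less where a joint would pass 70% of its speed; a pose out of reach is approached as far as the arm can. A call with a gripper value outside its range is refused whole. The fingers move at their own pace and stop on an object; the grip force is fixed at half the most. Time passes only in rows, so rows that repeat a pose let the fingers close. It gives the time, the measured TCP pose, the force and the opening at its end, in the units of the state.
- ctrl.get_obs(): the state, without advancing time (a new reading comes with each control period).
- eyes.camera(name): name is "side" or "top"; returns the picture (400x640x3 uint8, red, green, blue); there is no depth.
- eyes.camera_model(name): a dict with "vertical_fov" (degrees; the focal length in pixels is half the picture's height over the tangent of half this angle, whatever the lens; pixels are square), "cx", "cy" (the principal point, pixels), "pose" (4x4, takes a point from camera to world coordinates). Camera axes: x right, y up, looking along -z (the intrinsics and any distortion apply to the point x, -y, -z); pixel columns grow to the right and rows downward; lengths in m; the calibration is good to about 2 mm. A picture is of the moment at which its call begins. camera_model takes no time and is no camera call.
- hand_in(): hands the job in, once; it reports no verdict.
The state is a dict: "time_s": time; "q": joint angles; "dq": joint speeds; "joint_efforts": joint torques, N m; "eef_pos": TCP position; "eef_rot": TCP orientation; "wrist_force": force on the tool from outside, world axes, zero at the start; "torque": the same for the moment, N m; "opening": opening from 0.0 (shut) to 1.0 (fully open).
Only numpy, scipy, OpenCV 4.12 (cv2) and the standard library are available. Lean on these libraries where they do the work, as an engineer would, in place of code of your own. Each camera call takes 0.05 s, during which the arm holds its last target.

## Working session

There is one attempt and no reset: what is moved stays moved. The work goes in short steps, Python scripts to look and compute and a tool call to move; the robot and the scene stay as the last step left them, time stands still between calls to the robot, and variables do not carry over. Pictures are saved under pics/ and viewed, and the job is handed in when it is done.

Besides the shell and the picture viewer there is one more tool, called after ">>>" in YAML: its name, and indented under it one key for each argument. step_arm: Moves the arm, as the interface text tells. Its arguments: {"type":"object","properties":{"xyz":{"type":"array"},"spin":{"type":"array"},"fingers":{"type":"array"}},"required":["xyz","spin","fingers"]}

```bash
mkdir -p pics
python3 - <<'E'
from bench import ctrl, eyes
import cv2
for n in ("top","side"):
    cv2.imwrite(f"pics/{n}0.png",eyes.camera(n)[:,:,::-1]); m=eyes.camera_model(n); print(n,m)
print(ctrl.get_obs(), ctrl.tcp_to_tips)
E
```

```text
top {'vertical_fov': 43.23057221346473, 'cx': 322.81694161425776, 'cy': 206.29515761270505, 'pose': array([[ 0.01763364,  0.98973096, -0.14185094,  0.34058486],
       [-0.99982315,  0.01838248,  0.00397026,  0.14814814],
       [ 0.00653707,  0.14175584,  0.98988007,  1.2244376 ],
       [ 0.        ,  0.        ,  0.        ,  1.        ]])}
side {'vertical_fov': 49.265218491248866, 'cx': 321.2583364047443, 'cy': 196.10764103923202, 'pose': array([[-0.94908628,  0.1850349 , -0.25494573,  0.25524727],
       [-0.31477009, -0.5890286 ,  0.74428832,  0.83048012],
       [-0.01245102,  0.78664312,  0.61728241,  0.71873175],
       [ 0.        ,  0.        ,  0.        ,  1.        ]])}
{'time_s': 0.1, 'q': array([-1.42128019e+00,  1.81445431e-01,  1.60786033e+00,  3.50560956e-05,
        1.35383539e+00, -2.06275468e-01]), 'dq': array([-0.00119881, -0.00098976, -0.0033918 ,  0.00099902, -0.00012474,
       -0.0025492 ]), 'joint_efforts': array([ 1.63482446e-04, -4.45874798e+01, -3.52239811e+01, -2.28423983e-04,
        4.21296587e-03, -3.39642341e-06]), 'eef_pos': array([ 0.20026049, -0.53850608,  0.24150927]), 'eef_rot': array([ 0.58021971,  0.40403797,  0.58095409, -0.40322544]), 'wrist_force': array([-0.33677464, -0.38933539,  0.30862453]), 'torque': array([ 0.01231847,  0.0309848 , -0.05576835]), 'opening': 0.999014320115637} 0.011
```

View pics/top0.png

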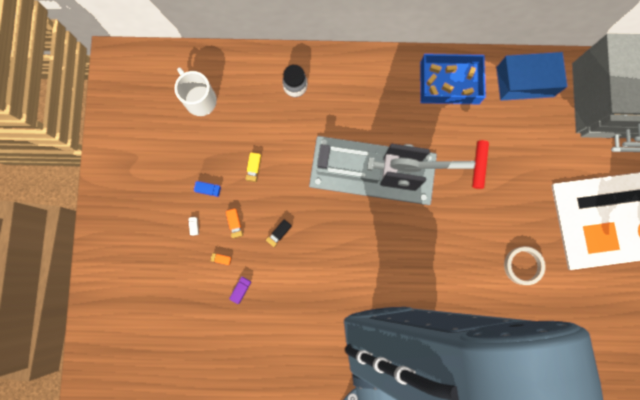

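View pics/side0.png

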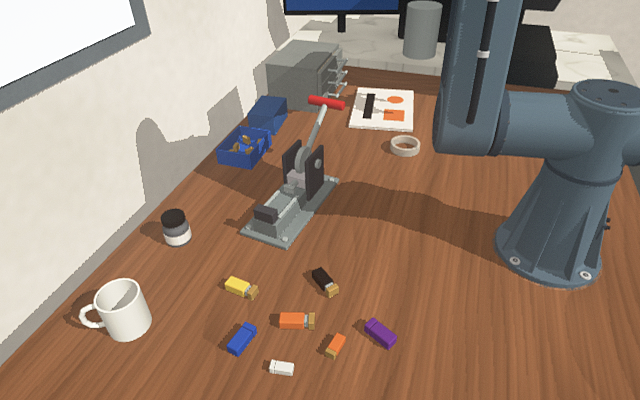

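Two orange candidates in the top view: (234,222), which is larger, and (221,259), which is smaller. The larger one at (234,222) fits. The press nest is near (350,160), the anvil near (323,155) and the red handle at (481,164). I'll confirm with enlarged crops.

Run:
```python
import cv2
t=cv2.imread("pics/top0.png"); s=cv2.imread("pics/side0.png")
a=cv2.resize(t[180:280,180:300],None,fx=6,fy=6,interpolation=cv2.INTER_CUBIC)
b=cv2.resize(t[125:215,300:500],None,fx=4,fy=4,interpolation=cv2.INTER_CUBIC)
c=cv2.resize(s[90:250,230:350],None,fx=3.7,fy=3.7,interpolation=cv2.INTER_CUBIC)
d=cv2.resize(s[260:370,210:410],None,fx=4,fy=4,interpolation=cv2.INTER_CUBIC)
for n,i in zip("abcd",(a,b,c,d)): cv2.imwrite(f"pics/c_{n}.png",i)
```

```text
(no output)
```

View pics/c_a.png

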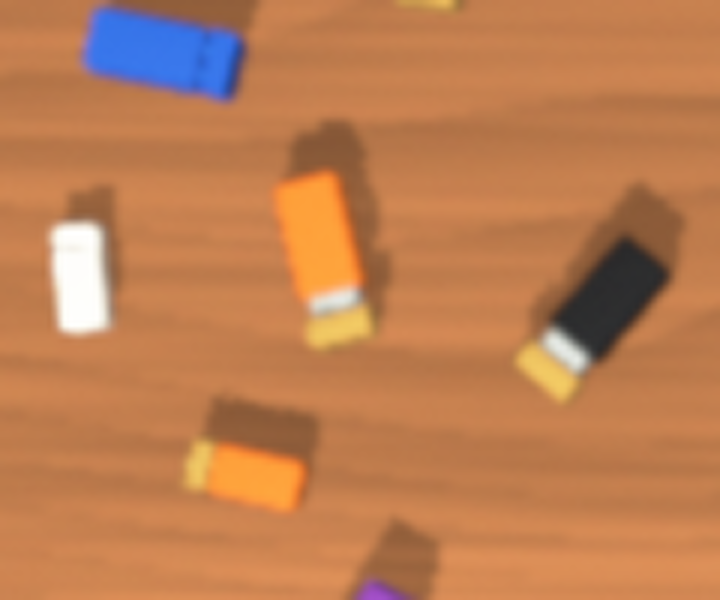

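View pics/c_b.png

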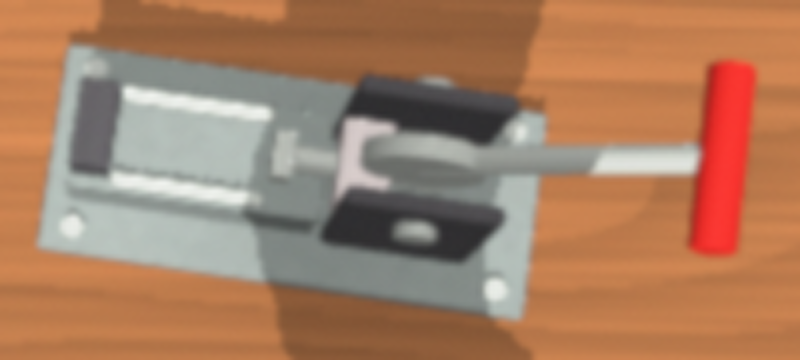

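View pics/c_c.png

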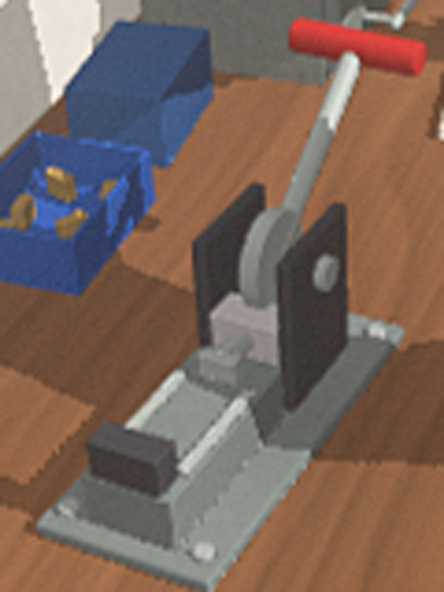

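View pics/c_d.png

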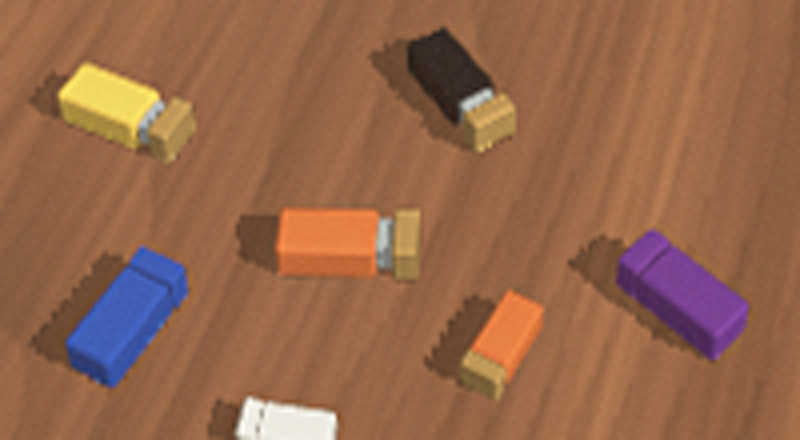

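The crop confirms that the orange fob at top (234,222), cap pointing down-right in the image, is the larger orange one. Next I'll measure the fob and press by fitting their known geometry in both views.

```bash
cat > h.py <<'E'
import numpy as np, cv2
from bench import ctrl, eyes
def cam(n):
    m=eyes.camera_model(n); f=200/np.tan(np.radians(m["vertical_fov"]/2)); return f,m["cx"],m["cy"],m["pose"]
def proj(n,P):
    f,cx,cy,T=cam(n); p=(np.atleast_2d(P)-T[:3,3])@T[:3,:3]
    return np.c_[cx+f*p[:,0]/-p[:,2], cy-f*p[:,1]/-p[:,2]]
def ray(n,uv,z):
    f,cx,cy,T=cam(n); uv=np.atleast_2d(uv).astype(float)
    d=np.c_[(uv[:,0]-cx)/f,-(uv[:,1]-cy)/f,-np.ones(len(uv))]@T[:3,:3].T
    return T[:3,3]+d*((z-T[2,3])/d[:,2])[:,None]
def yawR(a): c,s=np.cos(a),np.sin(a); return np.array([[c,-s,0],[s,c,0],[0,0,1]])
E
python3 - <<'E'
from h import *
from scipy.spatial.transform import Rotation as R
def big(mask):
    n,l,st,ce=cv2.connectedComponentsWithStats(mask.astype(np.uint8)); return [(st[i,4],ce[i].round(2),st[i,:4]) for i in np.argsort(-st[1:,4])[:4]+1],l
for n in("top","side"):
    im=cv2.imread(f"pics/{n}0.png"); h=cv2.cvtColor(im,cv2.COLOR_BGR2HSV).astype(int)
    red=((h[...,0]<6)|(h[...,0]>174))&(h[...,1]>180)&(h[...,2]>90)
    org=(h[...,0]>=6)&(h[...,0]<16)&(h[...,1]>185)&(h[...,2]>170)
    for nm,m in(("red",red),("org",org)):
        b,l=big(m); print(n,nm,[(int(a),list(c)) for a,c,_ in b])
        for a,c,s in b[:2]:
            mm=(l==l[int(c[1]),int(c[0])]).astype(np.uint8); r=cv2.minAreaRect(np.argwhere(mm)[:,::-1].astype(np.float32)); print("   box",cv2.boxPoints(r).round(1).tolist())
o=ctrl.get_obs(); w,x,y,z=o["eef_rot"]; print(R.from_quat([x,y,z,w]).as_matrix().round(3))
A=lambda L:np.array(L)/6+180
print("fob top corners",ray("top",A([(277,186),(335,172),(362,290),(308,303)]),.022).round(4).tolist())
S=lambda L:np.array(L)/4+[210,260]
# side-view top face
print("side fob", ray("side",S([(280,212),(376,212),(376,248),(280,250)]),.022).round(4).tolist())
B=lambda L:np.array(L)/4+[300,125]
print("handle",ray("top",B([(733,63),(714,252)]),.2025).round(4).tolist())
print("rails",ray("top",B([(122,92),(270,112),(110,180),(260,200)]),.059).round(4).tolist())
E
```

```text
top red [(561, [np.float64(480.38), np.float64(164.2)])]
   box [[471.70001220703125, 187.60000610351562], [477.20001220703125, 139.3000030517578], [489.0, 140.6999969482422], [483.5, 189.0]]
top org [(766, [np.float64(600.93), np.float64(237.29)]), (102, [np.float64(233.14), np.float64(216.47)]), (68, [np.float64(223.1), np.float64(258.34)]), (5, [np.float64(639.0), np.float64(230.0)])]
   box [[583.7999877929688, 226.8000030517578], [613.7999877929688, 222.1999969482422], [617.7999877929688, 248.10000610351562], [587.7999877929688, 252.6999969482422]]
   box [[-0.0, 0.0], [639.0, 0.0], [639.0, 399.0], [0.0, 399.0]]
side red [(46, [np.float64(320.89), np.float64(98.43)]), (11, [np.float64(341.27), np.float64(102.09)]), (9, [np.float64(335.33), np.float64(101.33)]), (4, [np.float64(326.75), np.float64(103.75)])]
   box [[308.3999938964844, 99.0999984741211], [309.20001220703125, 94.80000305175781], [332.1000061035156, 99.4000015258789], [331.29998779296875, 103.69999694824219]]
   box [[337.5, 102.9000015258789], [338.1000061035156, 100.5], [344.0, 102.0], [343.3999938964844, 104.4000015258789]]
side org [(8, [np.float64(392.5), np.float64(110.0)]), (6, [np.float64(384.0), np.float64(115.5)]), (4, [np.float64(397.5), np.float64(97.0)]), (4, [np.float64(392.5), np.float64(119.0)])]
   box [[396.0, 110.0], [396.0, 110.0], [389.0, 110.0], [389.0, 110.0]]
   box [[384.0, 118.0], [384.0, 118.0], [384.0, 113.0], [384.0, 113.0]]
[[-0.     0.937  0.348]
 [ 0.002  0.348 -0.937]
 [-1.     0.    -0.002]]
fob top corners [[0.4972, 0.3751, 0.022], [0.5033, 0.3521, 0.022], [0.4561, 0.3394, 0.022], [0.4505, 0.3607, 0.022]]
side fob [[0.5039, 0.3615, 0.022], [0.4597, 0.3473, 0.022], [0.4527, 0.3666, 0.022], [0.4955, 0.3816, 0.022]]
handle [[0.6315, -0.1885, 0.2025], [0.5311, -0.176, 0.2025]]
rails [[0.6476, 0.1277, 0.059], [0.6371, 0.0399, 0.059], [0.5942, 0.134, 0.059], [0.5839, 0.0455, 0.059]]
```

```bash
cat >> h.py <<'E'
def box(c,a,x0,x1,y0,y1,z0,z1):
    P=np.array([[x,y,z] for x in(x0,x1) for y in(y0,y1) for z in(z0,z1)]); P=P@yawR(a).T+np.array(c); 
    return P,[(0,1),(2,3),(4,5),(6,7),(0,2),(1,3),(4,6),(5,7),(0,4),(1,5),(2,6),(3,7)]
def draw(im,n,boxes,x0,y0,x1,y1,s,out):
    c=cv2.resize(im[y0:y1,x0:x1],None,fx=s,fy=s,interpolation=cv2.INTER_CUBIC)
    for P,E in boxes:
        q=((proj(n,P)-[x0,y0]+.5)*s-.5)
        for a,b in E: cv2.line(c,tuple(int(v) for v in q[a].round()),tuple(int(v) for v in q[b].round()),(0,255,0),1)
    return c
def overlay(fob,nest,tag,ims):
    out=[]
    fb=[box((fob[0],fob[1],0),fob[2],-.03,.018,-.013,.013,0,.022),box((fob[0],fob[1],0),fob[2],.026,.038,-.013,.013,0,.022)]
    N=(nest[0],nest[1],.054);a=nest[2]
    nb=[box(N,a,-.03,-.022,-.0467,.0467,0,.005),box(N,a,.022,.03,-.0467,.0467,0,.005),box(N,a,-.03,.03,.0467,.0467,0,.03),box(N,a,-.05,.05,-.2818,-.2568,.136,.161)]
    t,s=ims
    r1=draw(t,"top",fb,200,190,270,260,5,0); r2=draw(s,"side",fb,240,280,360,350,5,0)[:350]
    cv2.imwrite(f"pics/{tag}_fob.png",np.hstack([r1,r2[:, :440]]))
    r1=draw(t,"top",nb,300,125,500,215,4,0); cv2.imwrite(f"pics/{tag}_nt.png",r1)
    r2=draw(s,"side",nb,230,85,355,250,3.6,0); cv2.imwrite(f"pics/{tag}_ns.png",r2)
E
python3 - <<'E'
from h import *
t,s=[cv2.imread(f"pics/{n}0.png") for n in("top","side")]
# fob yaw: towards cap
import math
a=math.atan2(.3394-.3521,.4561-.5033); print(a)
c=np.array([.4768,.3568]); d=np.array([math.cos(a),math.sin(a)]); c=c+.006*d; print(c)
overlay((c[0],c[1],a),(.6148,.0855,-.121),"o1",(t,s))
E
```

```text
-2.8787498860441665
[0.47100607 0.35524104]
```

View pics/o1_fob.png

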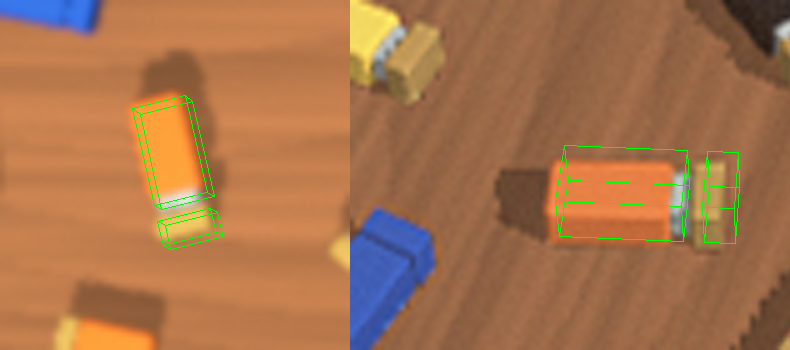

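View pics/o1_nt.png

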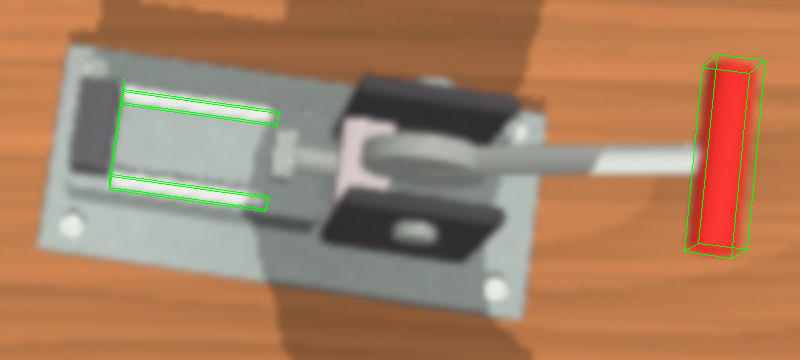

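View pics/o1_ns.png

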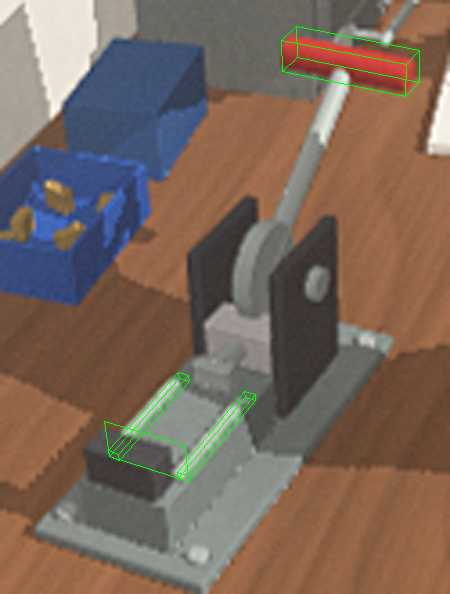

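The fob disagrees by about 7 mm between the views, although the press agrees. I'll check for lens distortion using the straight table edges.

Run:
```python
from h import *
t=cv2.imread("pics/top0.png"); 
b=cv2.GaussianBlur(t,(3,3),0).astype(int); sat=(b[...,2]-b[...,0])
# left edge: per row strongest horizontal gradient around 55..100
for y in range(50,400,25):
    g=np.abs(np.diff(sat[y-2:y+3,50:105].mean(0))); i=g.argmax(); print("L",y,50+i,int(g[i]))
for x in range(100,560,30):
    g=np.abs(np.diff(sat[20:60,x-2:x+3].mean(1))); i=g.argmax(); print("T",x,20+i,int(g[i]))
cv2.imwrite("pics/left.png",cv2.resize(t[20:400,40:120],None,fx=1.5,fy=1.5))
```

```text
L 50 90 29
L 75 87 18
L 100 62 12
L 125 68 12
L 150 81 9
L 175 79 7
L 200 77 4
L 225 74 20
L 250 72 21
L 275 70 21
L 300 67 17
L 325 65 22
L 350 62 14
L 375 61 6
T 100 35 28
T 130 36 31
T 160 37 30
T 190 37 33
T 220 38 32
T 250 38 32
T 280 39 32
T 310 40 30
T 340 40 33
T 370 41 33
T 400 41 23
T 430 53 63
T 460 53 57
T 490 43 21
T 520 54 57
T 550 52 58
```

The top camera's lines are straight, so it has no distortion. The side view shows the fob compressed radially, so I'll trust the top view and refine the fit there.

Run:
```python
from h import *
t=cv2.imread("pics/top0.png"); 
fobs=[(.4725,.3565,-2.885),(.4740,.3575,-2.86)]
out=[cv2.resize(t[200:245,215:255],None,fx=9,fy=9,interpolation=cv2.INTER_CUBIC)]
for f in fobs[:1]:
    fb=[box((f[0],f[1],0),f[2],-.03,.018,-.013,.013,0,.022),box((f[0],f[1],0),f[2],.026,.038,-.013,.013,0,.022)]
    out.append(draw(t,"top",fb,215,200,255,245,9,0))
cv2.imwrite("pics/f2.png",np.hstack(out))
```

```text
(no output)
```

View pics/f2.png

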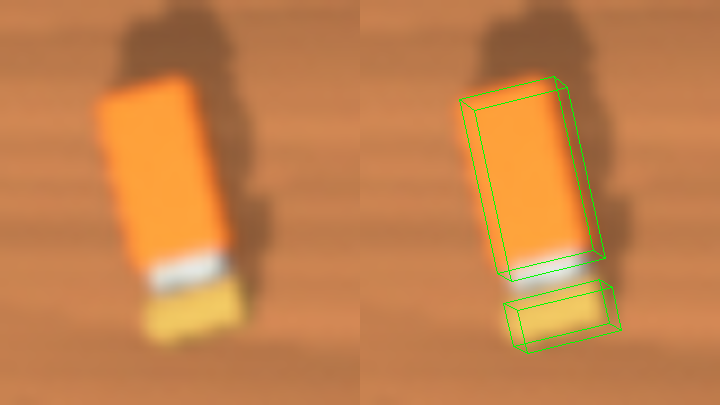

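>>> step_arm:
  xyz:
    - [20,45,15]
    - [45,88,30]
    - [70,132,40]
    - [95,176,50]
    - [120,220,50]
    - [145,264,50]
    - [165,308,50]
    - [185,352,50]
    - [205,396,50]
    - [220,438,50]
  spin: [0,0,0,0,0,0,0,0,0,-0.094]
  fingers: [60,60,60,60,60,60,60,60,60,60]

```text
time_s: 1.1
eef_pos: [0.4207, -0.0989, 0.2922]
eef_rot: [0.561, 0.431, 0.561, -0.431]
wrist_force: [0.8, 0.4, -0.6]
opening: 0.6
```

>>> step_arm:
  xyz:
    - [6,46,0]
    - [12,92,0]
    - [18,138,0]
    - [24,184,0]
    - [30,230,0]
    - [36,276,-10]
    - [42,322,-40]
    - [48,368,-80]
    - [54,414,-120]
    - [59,459,-160]
  spin: [0,0,0,0,0,0,0,0,0,0]
  fingers: [60,60,60,60,60,60,60,60,60,60]

```text
time_s: 2.1
eef_pos: [0.4756, 0.3312, 0.1558]
eef_rot: [0.561, 0.43, 0.561, -0.43]
wrist_force: [0.5, -0.8, -0.2]
opening: 0.597
```

>>> step_arm:
  xyz:
    - [0,0,-25]
    - [0,0,-50]
    - [0,0,-60]
    - [0,0,-60]
  spin: [0,0,0,0]
  fingers: [60,60,60,60]

```text
time_s: 2.5
eef_pos: [0.4746, 0.3289, 0.0956]
eef_rot: [0.56, 0.429, 0.562, -0.432]
wrist_force: [0.4, -0.5, 0.0]
opening: 0.605
```

Run:
```python
from h import *
o=ctrl.get_obs(); print(o["eef_pos"],o["q"].round(3))
for n in("top","side"):
    im=eyes.camera(n)[:,:,::-1]; cv2.imwrite(f"pics/{n}1.png",im)
    tip=o["eef_pos"]-[0,0,.011]; print(n,proj(n,tip))
    u,v=proj(n,tip)[0].astype(int); cv2.imwrite(f"pics/{n}1c.png",cv2.resize(im[v-60:v+60,u-80:u+80],None,fx=4,fy=4,interpolation=cv2.INTER_CUBIC))
```

```text
[0.47463331 0.32885174 0.095575  ] [ 0.4    0.361  1.706 -0.     1.079  1.71 ]
top [[241.04497274 217.55931975]]
side [[298.71281612 282.62081947]]
```

View pics/side1c.png

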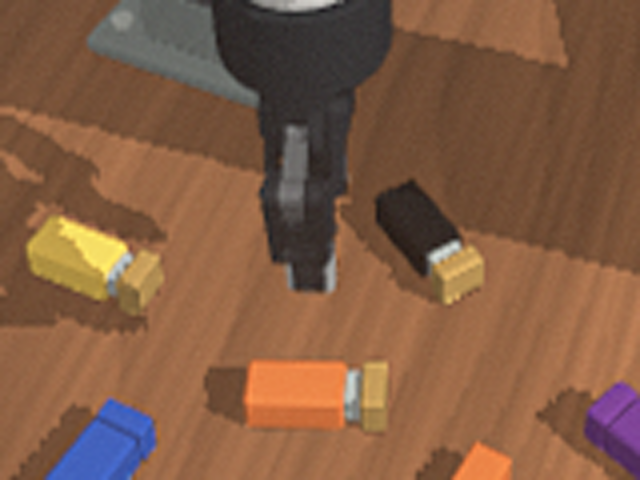

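View pics/top1c.png

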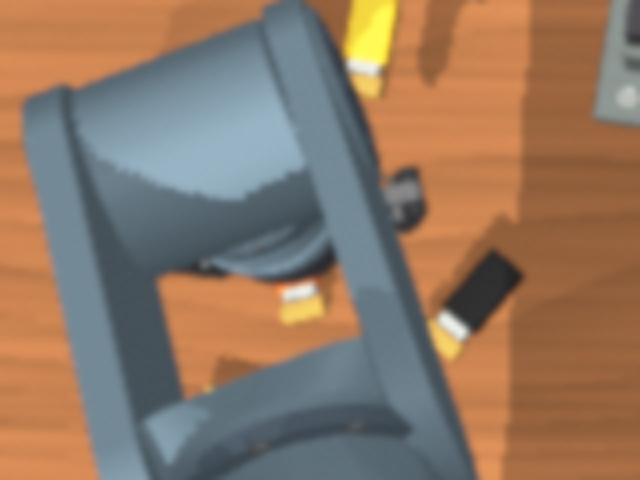

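>>> step_arm:
  xyz:
    - [2,15,0]
    - [4,30,-15]
    - [4,30,-35]
    - [4,30,-40]
  spin: [0,0,0,0]
  fingers: [60,60,60,60]

```text
time_s: 3.0
eef_pos: [0.4796, 0.3603, 0.0569]
eef_rot: [0.561, 0.43, 0.561, -0.43]
wrist_force: [0.0, -0.1, 0.6]
opening: 0.603
```

Run:
```python
from h import *
o=ctrl.get_obs(); print(o["eef_pos"],o["q"].round(3))
for n in("side",):
    im=eyes.camera(n)[:,:,::-1]; cv2.imwrite(f"pics/{n}2.png",im)
    tip=o["eef_pos"]-[0,0,.011]; print(n,proj(n,tip))
    cv2.imwrite(f"pics/{n}2c.png",cv2.resize(im[250:370,230:390],None,fx=5,fy=5,interpolation=cv2.INTER_CUBIC))
```

```text
[0.47964189 0.36034588 0.05688607] [0.447 0.459 1.661 0.    1.022 1.755]
side [[291.23692398 307.9273838 ]]
```

View pics/side2c.png

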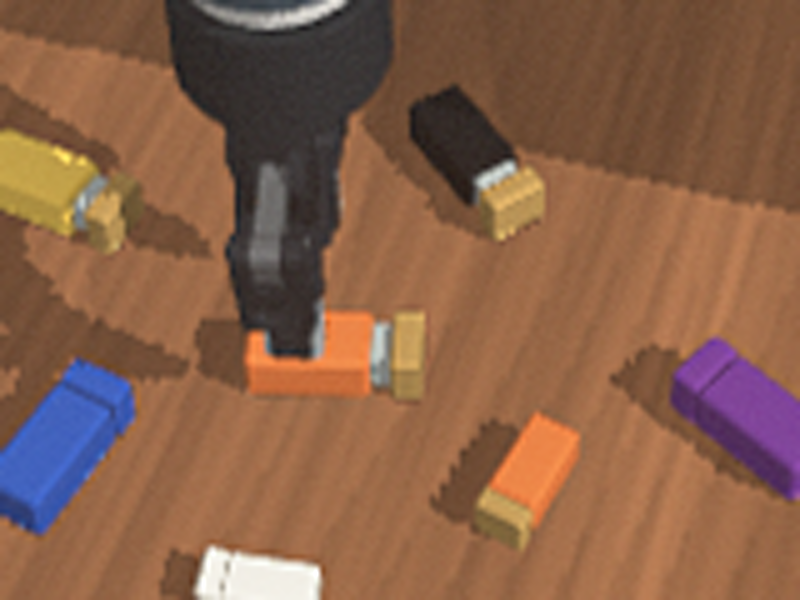

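>>> step_arm:
  xyz:
    - [0,0,-20]
    - [0,0,-38]
    - [0,0,-38]
    - [0,0,-38]
    - [0,0,-38]
    - [0,0,-38]
    - [0,0,-38]
    - [0,0,-38]
    - [0,0,-38]
  spin: [0,0,0,0,0,0,0,0,0]
  fingers: [60,60,60,0,0,0,0,0,0]

```text
time_s: 3.95
eef_pos: [0.4814, 0.3602, 0.0214]
eef_rot: [0.561, 0.432, 0.56, -0.429]
wrist_force: [-0.7, 0.9, 6.8]
opening: 0.283
```

Run:
```python
from h import *
o=ctrl.get_obs(); print(o["eef_pos"],o["opening"],o["wrist_force"])
for n in("side",):
    im=eyes.camera(n)[:,:,::-1]
    cv2.imwrite(f"pics/{n}3c.png",cv2.resize(im[250:370,230:390],None,fx=5,fy=5,interpolation=cv2.INTER_CUBIC))
```

```text
[0.48137564 0.36021071 0.02140617] 0.28264764752338717 [-0.7018588   0.8622401   6.78998689]
```

View pics/side3c.png

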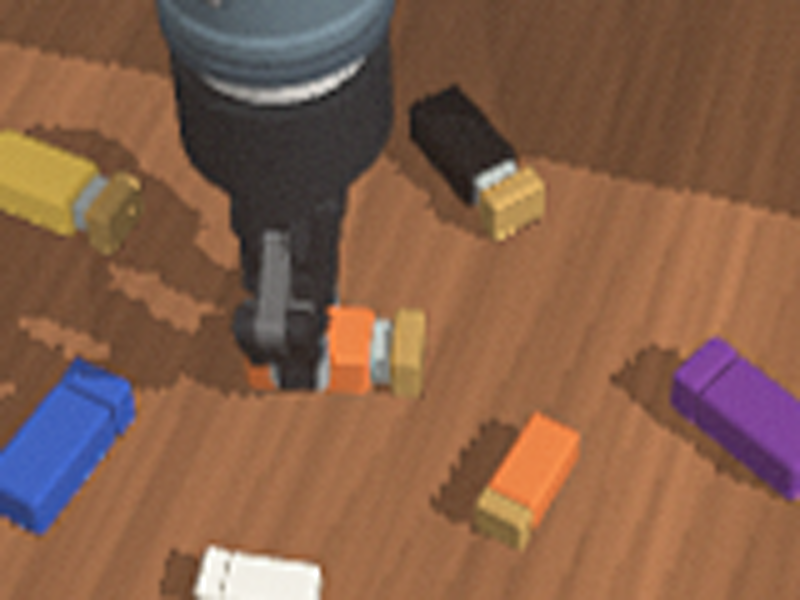

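>>> step_arm:
  xyz:
    - [0,0,20]
    - [0,0,50]
    - [0,0,90]
    - [0,0,130]
    - [0,0,150]
    - [0,0,150]
  spin: [0,0,0,0,0,0]
  fingers: [0,0,0,0,0,0]

```text
time_s: 4.6
eef_pos: [0.4823, 0.3607, 0.1742]
eef_rot: [0.562, 0.433, 0.56, -0.428]
wrist_force: [0.2, 0.2, -0.4]
opening: 0.285
```

Run:
```python
from h import *
o=ctrl.get_obs(); print(o["eef_pos"],o["opening"],o["wrist_force"],o["q"].round(2))
im=eyes.camera("side")[:,:,::-1]; u,v=proj("side",o["eef_pos"])[0].astype(int); print(u,v)
cv2.imwrite(f"pics/side4c.png",cv2.resize(im[v-40:v+50,u-60:u+60],None,fx=6,fy=6,interpolation=cv2.INTER_CUBIC))
```

```text
[0.48234263 0.36073596 0.1742391 ] 0.2845434308865807 [ 0.17486957  0.16678936 -0.42507504] [0.45 0.3  1.6  0.   1.23 1.75]
285 260
```

View pics/side4c.png

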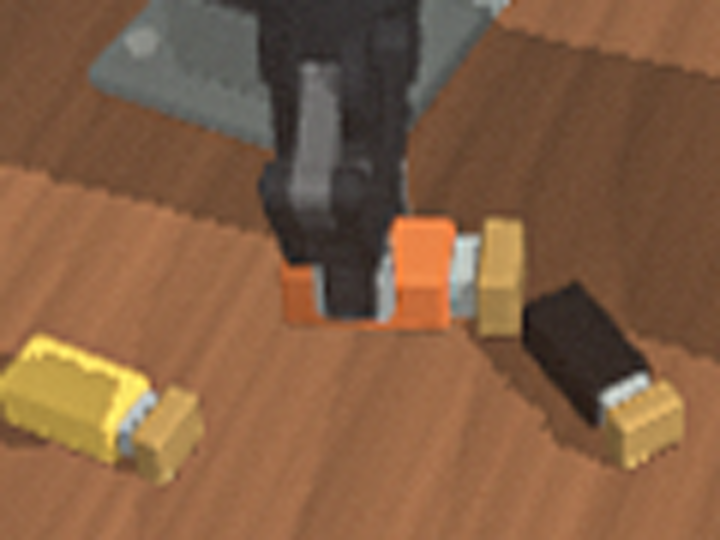

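Fob is held, with the pads' lower edge a few mm above its underside. Now over to the nest, turning the cap end towards the ram.

>>> step_arm:
  xyz:
    - [14,-27,0]
    - [28,-54,0]
    - [42,-81,0]
    - [56,-108,0]
    - [70,-135,0]
    - [84,-164,0]
    - [100,-195,0]
    - [116,-226,0]
    - [134,-263,0]
    - [134,-263,0]
  spin: [0.13,0.26,0.4,0.53,0.66,0.8,0.93,1.07,1.188,1.188]
  fingers: [0,0,0,0,0,0,0,0,0,0]

```text
time_s: 5.65
eef_pos: [0.6148, 0.0918, 0.1673]
eef_rot: [0.705, 0.043, 0.706, -0.044]
wrist_force: [-0.5, 0.0, -0.3]
opening: 0.286
```

>>> step_arm:
  xyz:
    - [0,0,0]
    - [0,0,0]
    - [0,0,0]
  spin: [0,0,0]
  fingers: [0,0,0]

```text
time_s: 5.95
eef_pos: [0.6131, 0.0978, 0.1687]
eef_rot: [0.705, 0.043, 0.706, -0.042]
wrist_force: [0.7, 0.2, 0.1]
opening: 0.282
```

Run:
```python
from h import *
o=ctrl.get_obs(); print(o["eef_pos"],o["opening"],o["wrist_force"],o["q"].round(2))
w,x,y,z=o["eef_rot"]; print("jaw",np.arctan2(2*(y*z-w*x),2*(x*z+w*y)))
im=eyes.camera("side")[:,:,::-1]; cv2.imwrite("pics/side5c.png",cv2.resize(im[80:250,190:370],None,fx=3.5,fy=3.5,interpolation=cv2.INTER_CUBIC))
im=eyes.camera("top")[:,:,::-1]; cv2.imwrite("pics/top5c.png",cv2.resize(im[110:220,270:430],None,fx=4,fy=4,interpolation=cv2.INTER_CUBIC))
```

```text
[0.61305924 0.09778656 0.16866579] 0.28228400113765667 [0.7064362  0.22951855 0.11104613] [-0.03  0.35  1.55  0.    1.24  0.09]
jaw -0.12017366214765147
```

View pics/side5c.png

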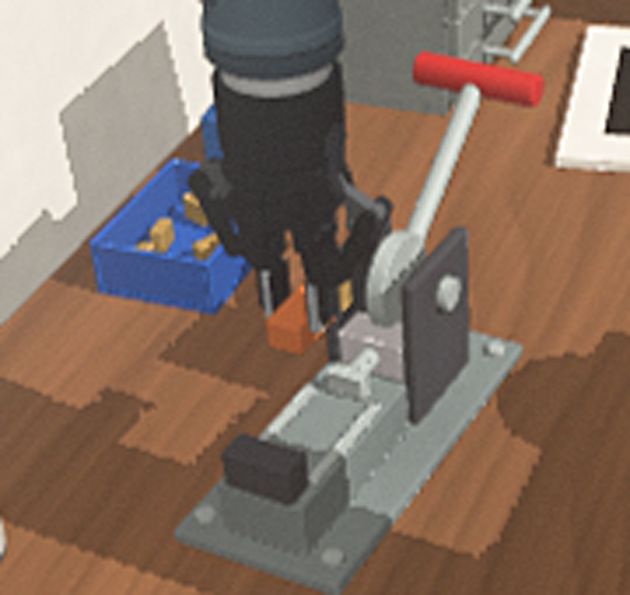

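View pics/top5c.png

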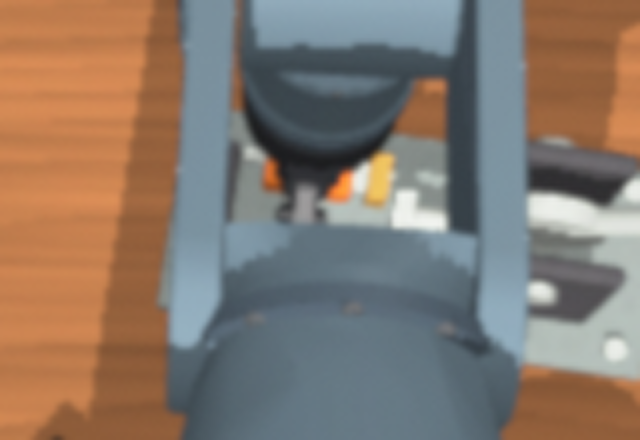

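Run:
```python
from h import *
P=ray("top",np.array([(264,172),(394,172)])/4+[270-.375,110-.375],.169); print(P.round(4))
ny=np.array([.1207,.9927,0]); N=np.array([.6148,.0855,0]); T=np.array([.6131,.0978,0])
print("rel nest",(P-N)@ny,"rel tcp",(P-T)@ny, "tcp",(T-N)@ny)
print("jaw x off",(T-N)@np.array([.9927,-.1207,0]))
```

```text
[[0.6086 0.1185 0.169 ]
 [0.61   0.0487 0.169 ]]
rel nest [ 0.0320075 -0.0370776] rel tcp [ 0.02000248 -0.04908262] tcp 0.012005019999999988
jaw x off -0.0031722000000000334
```

>>> step_arm:
  xyz:
    - [3,2,0]
    - [3,2,-20]
    - [3,2,-45]
    - [3,2,-65]
    - [3,2,-80]
    - [3,2,-80]
    - [3,2,-80]
  spin: [0,0,0,0,0,0,0]
  fingers: [0,0,0,0,0,0,0]

```text
time_s: 6.75
eef_pos: [0.6173, 0.0987, 0.0897]
eef_rot: [0.706, 0.043, 0.706, -0.043]
wrist_force: [-0.3, -0.0, -0.9]
opening: 0.281
```

Run:
```python
from h import *
for i in range(2): 
    im=eyes.camera("side")[:,:,::-1]; o=ctrl.get_obs(); print(o["eef_pos"],o["wrist_force"])
cv2.imwrite("pics/side6c.png",cv2.resize(im[130:240,220:340],None,fx=5,fy=5,interpolation=cv2.INTER_CUBIC))
im=eyes.camera("top")[:,:,::-1]; cv2.imwrite("pics/top6c.png",cv2.resize(im[120:200,290:400],None,fx=6,fy=6,interpolation=cv2.INTER_CUBIC))
```

```text
[0.61787789 0.09865297 0.09053586] [ 0.38912216 -0.00827627  0.00684407]
[0.61806544 0.09861013 0.0908506 ] [ 0.18335042  0.11696683 -0.04986649]
```

View pics/side6c.png

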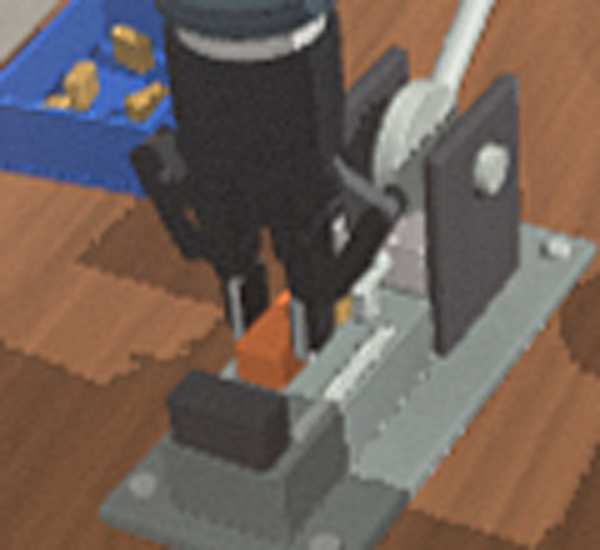

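View pics/top6c.png

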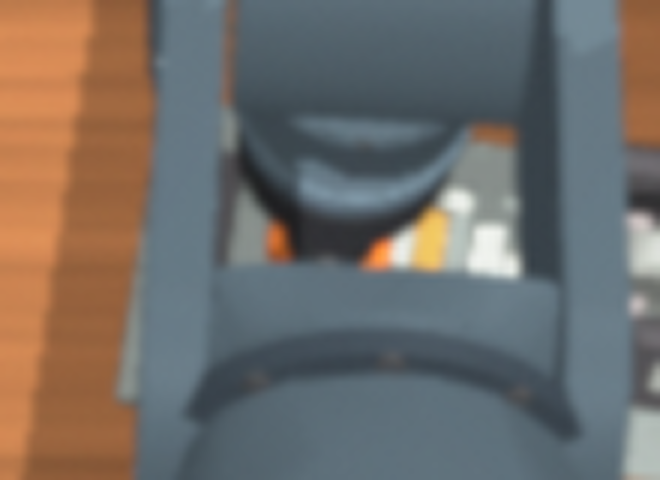

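>>> step_arm:
  xyz:
    - [-1,0,-5]
    - [-1,0,-9]
    - [-1,0,-12]
    - [-1,0,-12]
    - [-1,0,-12]
  spin: [0,0,0,0,0]
  fingers: [0,0,0,0,0]

```text
time_s: 7.4
eef_pos: [0.6159, 0.0985, 0.0772]
eef_rot: [0.706, 0.043, 0.706, -0.043]
wrist_force: [0.4, -0.1, 0.0]
opening: 0.286
```

>>> step_arm:
  xyz:
    - [0,0,-1]
    - [0,0,-2]
    - [0,0,-2]
  spin: [0,0,0]
  fingers: [0,0,0]

```text
time_s: 7.7
eef_pos: [0.6161, 0.0985, 0.0755]
eef_rot: [0.706, 0.043, 0.706, -0.043]
wrist_force: [-0.0, -0.0, -1.2]
opening: 0.282
```

Run:
```python
from h import *
im=eyes.camera("side")[:,:,::-1]; o=ctrl.get_obs(); print(o["eef_pos"],o["wrist_force"])
cv2.imwrite("pics/side7c.png",cv2.resize(im[130:240,220:340],None,fx=5,fy=5,interpolation=cv2.INTER_CUBIC))
```

```text
[0.61609712 0.09852594 0.0754954 ] [-0.21741441 -0.59718896 -0.7377331 ]
```

View pics/side7c.png

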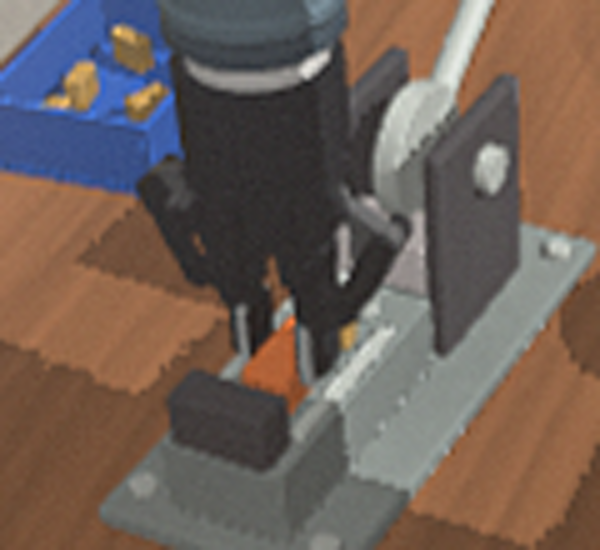

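>>> step_arm:
  xyz:
    - [0,0,-1]
    - [0,0,-2]
    - [0,0,-2]
  spin: [0,0,0]
  fingers: [0,0,0]

```text
time_s: 8.05
eef_pos: [0.6162, 0.0985, 0.0754]
eef_rot: [0.706, 0.043, 0.706, -0.043]
wrist_force: [-6.3, -0.3, 13.0]
opening: 0.282
```

>>> step_arm:
  xyz:
    - [0,0,2]
    - [0,0,2]
    - [0,0,2]
    - [0,0,2]
    - [0,0,2]
    - [0,0,2]
  spin: [0,0,0,0,0,0]
  fingers: [0,35,45,60,60,60]

```text
time_s: 8.65
eef_pos: [0.6159, 0.0985, 0.0752]
eef_rot: [0.706, 0.043, 0.706, -0.043]
wrist_force: [-0.1, -0.8, -0.4]
opening: 0.602
```

>>> step_arm:
  xyz:
    - [0,0,10]
    - [0,0,30]
    - [0,0,70]
    - [0,0,110]
    - [0,0,150]
    - [0,0,190]
    - [0,0,210]
    - [0,0,210]
  spin: [0,0,0,0,0,0,0,0]
  fingers: [60,60,60,60,60,60,60,60]

```text
time_s: 9.45
eef_pos: [0.618, 0.0985, 0.291]
eef_rot: [0.709, 0.043, 0.703, -0.043]
wrist_force: [0.0, 0.3, 0.5]
opening: 0.599
```

Run:
```python
from h import *
im=eyes.camera("side")[:,:,::-1]; o=ctrl.get_obs(); print(o["eef_pos"],o["wrist_force"])
cv2.imwrite("pics/side8c.png",cv2.resize(im[130:240,220:340],None,fx=5,fy=5,interpolation=cv2.INTER_CUBIC))
```

```text
[0.61683309 0.09853901 0.28795398] [-1.09740852  0.57432339 -0.85734828]
```

View pics/side8c.png

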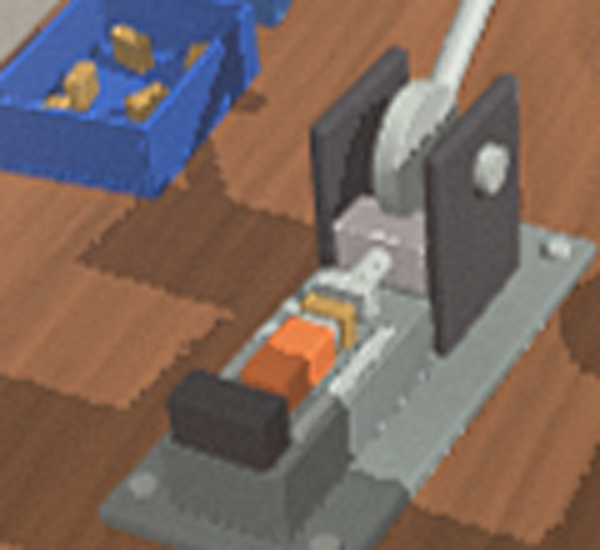

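The fob lies in the nest between the ram and anvil, released. Now to the lever with shut fingers.

>>> step_arm:
  xyz:
    - [-5,-40,0]
    - [-10,-80,0]
    - [-15,-120,0]
    - [-20,-160,0]
    - [-25,-200,0]
    - [-30,-240,0]
    - [-35,-280,-10]
    - [-35,-280,-25]
    - [-35,-280,-30]
    - [-35,-280,-30]
  spin: [0,0,0,0,0,0,0,0,0,0]
  fingers: [0,0,0,0,0,0,0,0,0,0]

```text
time_s: 10.5
eef_pos: [0.5799, -0.18, 0.2529]
eef_rot: [0.704, 0.043, 0.707, -0.042]
wrist_force: [0.3, -0.2, -0.0]
opening: -0.001
```

Run:
```python
from h import *
ny=np.array([.1207,.9927]);P0=np.array([.6148,.0855])-.13*ny
for i in range(2): im=eyes.camera("side")[:,:,::-1]
o=ctrl.get_obs(); p=o["eef_pos"];print(p,o["wrist_force"],o["opening"])
for th in (35,28,20,12,4,-4,-9,-12):
    t=np.radians(th); q=P0-.17*np.cos(t)*ny; z=.105+.17*np.sin(t)+.0125+.011; print(th,q.round(4),round(z,4),((np.r_[q,z]-p)*1000).round(1))
cv2.imwrite("pics/side9c.png",cv2.resize(im[60:200,240:380],None,fx=4.2,fy=4.2,interpolation=cv2.INTER_CUBIC))
im=eyes.camera("top")[:,:,::-1]; cv2.imwrite("pics/top9.png",im)
```

```text
[ 0.58107962 -0.18005963  0.25510937] [1.26654221 0.33950037 0.69708736] -0.0007732424587566799
35 [ 0.5823 -0.1818] 0.226 [  1.2  -1.7 -29.1]
28 [ 0.581  -0.1926] 0.2083 [ -0.1 -12.5 -46.8]
20 [ 0.5798 -0.2021] 0.1866 [ -1.3 -22.1 -68.5]
12 [ 0.579  -0.2086] 0.1638 [ -2.  -28.6 -91.3]
4 [ 0.5786 -0.2119] 0.1404 [  -2.4  -31.8 -114.8]
-4 [ 0.5786 -0.2119] 0.1166 [  -2.4  -31.8 -138.5]
-9 [ 0.5788 -0.2102] 0.1019 [  -2.2  -30.2 -153.2]
-12 [ 0.579  -0.2086] 0.0932 [  -2.   -28.6 -162. ]
```

View pics/side9c.png

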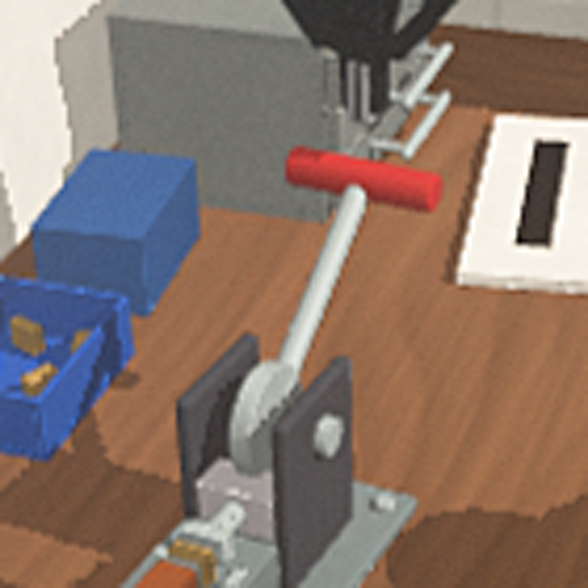

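View pics/top9.png

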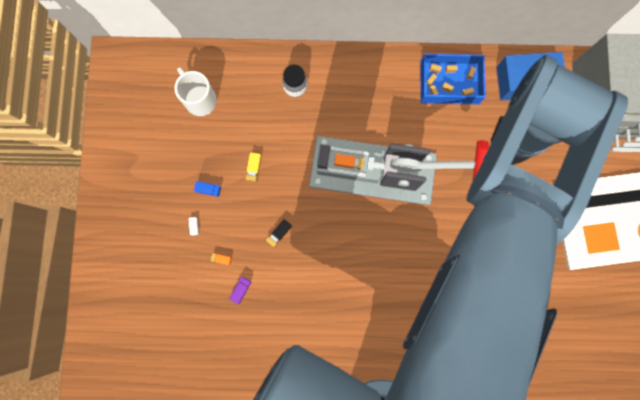

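>>> step_arm:
  xyz:
    - [1,-2,-12]
    - [1,-2,-24]
    - [1,-4,-32]
    - [0,-8,-40]
    - [0,-12,-47]
  spin: [0,0,0,0,0]
  fingers: [0,0,0,0,0]

```text
time_s: 11.15
eef_pos: [0.5807, -0.1946, 0.2084]
eef_rot: [0.706, 0.042, 0.706, -0.043]
wrist_force: [-3.8, -2.7, 6.1]
opening: 0.001
```

Run:
```python
from h import *
im=eyes.camera("side")[:,:,::-1]
o=ctrl.get_obs(); p=o["eef_pos"];print(p,o["wrist_force"],o["opening"])
cv2.imwrite("pics/side10c.png",cv2.resize(im[60:200,240:380],None,fx=4.2,fy=4.2,interpolation=cv2.INTER_CUBIC))
```

```text
[ 0.58045497 -0.19497414  0.20709527] [-1.08723173 -3.20736085  3.53892355] 0.0008980368491330746
```

View pics/side10c.png

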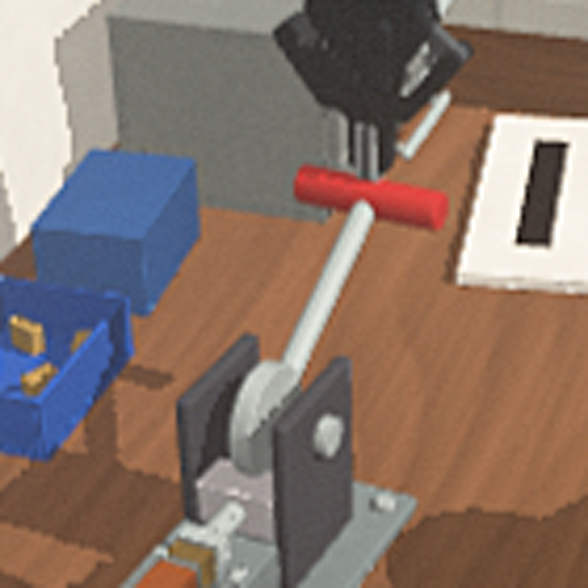

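>>> step_arm:
  xyz:
    - [0,2,-4]
    - [0,1,-10]
    - [-1,-4,-20]
    - [-1,-8,-31]
    - [-1,-11,-43]
    - [-2,-13,-55]
    - [-2,-14,-67]
    - [-2,-14,-67]
  spin: [0,0,0,0,0,0,0,0]
  fingers: [0,0,0,0,0,0,0,0]

```text
time_s: 12.0
eef_pos: [0.5788, -0.208, 0.1405]
eef_rot: [0.706, 0.043, 0.706, -0.043]
wrist_force: [-0.3, -3.0, 3.9]
opening: 0.001
```

Run:
```python
from h import *
im=eyes.camera("side")[:,:,::-1]
o=ctrl.get_obs(); p=o["eef_pos"];print(p,o["wrist_force"],o["opening"])
cv2.imwrite("pics/side11c.png",cv2.resize(im[60:240,230:370],None,fx=3.3,fy=3.3,interpolation=cv2.INTER_CUBIC))
```

```text
[ 0.57894086 -0.20788419  0.14136603] [-1.59079507 -2.65156511  4.91716242] 0.0005677311411883193
```

View pics/side11c.png

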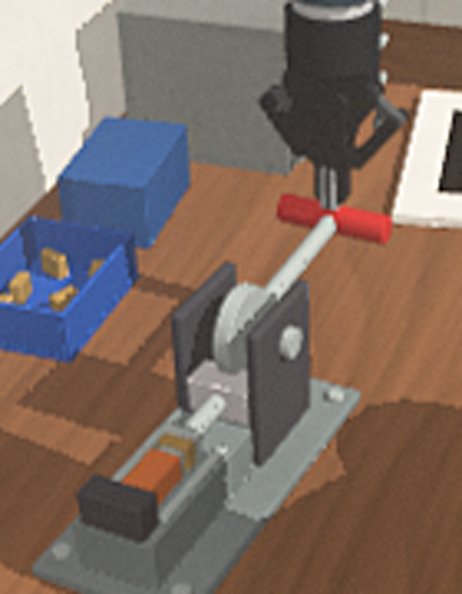

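>>> step_arm:
  xyz:
    - [0,2,-12]
    - [0,2,-24]
    - [0,3,-34]
    - [0,5,-42]
    - [0,5,-48]
    - [0,5,-51]
    - [0,5,-51]
  spin: [0,0,0,0,0,0,0]
  fingers: [0,0,0,0,0,0,0]

```text
time_s: 12.75
eef_pos: [0.5804, -0.2028, 0.093]
eef_rot: [0.707, 0.042, 0.705, -0.043]
wrist_force: [-2.2, -0.3, 12.2]
opening: -0.002
```

Run:
```python
from h import *
im=eyes.camera("side")[:,:,::-1]
o=ctrl.get_obs(); p=o["eef_pos"];print(p,o["wrist_force"],o["opening"])
cv2.imwrite("pics/side12c.png",cv2.resize(im[60:240,230:370],None,fx=3.3,fy=3.3,interpolation=cv2.INTER_CUBIC))
```

```text
[ 0.58036661 -0.20273134  0.09300748] [-2.07908782 -0.33574454 12.28392504] 0.001542632398144135
```

View pics/side12c.png

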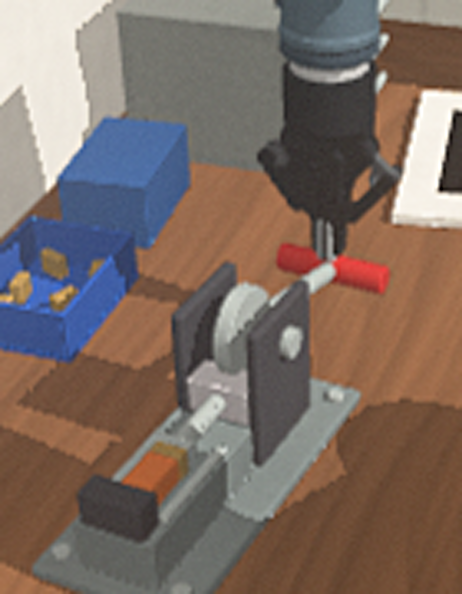

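>>> step_arm:
  xyz:
    - [0,0,-3]
    - [0,0,-6]
    - [0,0,-6]
    - [0,0,-6]
  spin: [0,0,0,0]
  fingers: [0,0,0,0]

```text
time_s: 13.2
eef_pos: [0.5808, -0.2029, 0.0924]
eef_rot: [0.707, 0.042, 0.705, -0.043]
wrist_force: [-17.3, 7.4, 47.8]
opening: -0.002
```

At the stop: the force climbed to 48 N with no further motion. Letting the lever back up along its arc.

>>> step_arm:
  xyz:
    - [0,0,6]
    - [0,-2,20]
    - [0,-5,40]
    - [0,-6,60]
    - [0,-5,80]
    - [0,0,100]
    - [0,8,120]
    - [0,17,140]
    - [0,18,165]
    - [0,18,200]
  spin: [0,0,0,0,0,0,0,0,0,0]
  fingers: [0,0,0,0,0,0,0,0,0,0]

```text
time_s: 14.2
eef_pos: [0.5777, -0.1827, 0.2834]
eef_rot: [0.704, 0.043, 0.707, -0.041]
wrist_force: [0.5, 0.0, -0.1]
opening: -0.003
```

>>> step_arm:
  xyz:
    - [0,-20,20]
    - [0,-60,30]
    - [0,-100,30]
    - [0,-100,30]
    - [0,-100,30]
    - [0,-100,30]
  spin: [0,0,0,0,0,0]
  fingers: [0,0,0,0,0,0]

```text
time_s: 14.8
eef_pos: [0.5788, -0.2832, 0.3138]
eef_rot: [0.705, 0.043, 0.706, -0.042]
wrist_force: [0.5, 0.2, -0.7]
opening: -0.001
```

Run:
```python
from h import *
im=eyes.camera("side")[:,:,::-1]
o=ctrl.get_obs(); p=o["eef_pos"];print(o["time_s"],p,o["wrist_force"],o["opening"])
cv2.imwrite("pics/side13c.png",cv2.resize(im[80:245,230:370],None,fx=3.6,fy=3.6,interpolation=cv2.INTER_CUBIC))
t=eyes.camera("top")[:,:,::-1]
cv2.imwrite("pics/top13c.png",cv2.resize(t[125:215,300:500],None,fx=4,fy=4,interpolation=cv2.INTER_CUBIC))
```

```text
14.85 [ 0.57894135 -0.28300714  0.31399439] [ 0.63676081 -0.02039958  0.13767686] -0.0025665805250915962
```

View pics/side13c.png

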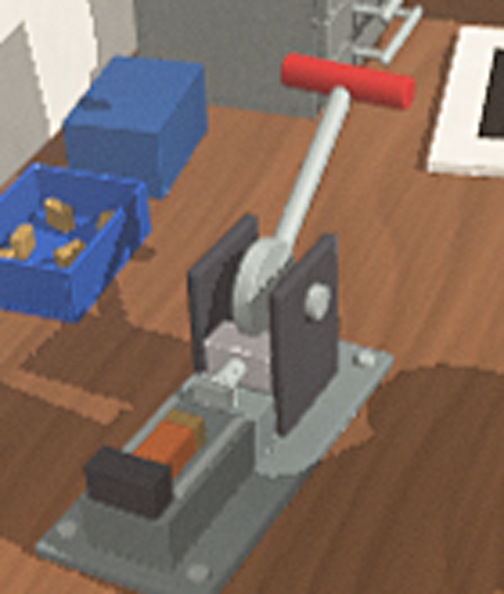

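View pics/top13c.png

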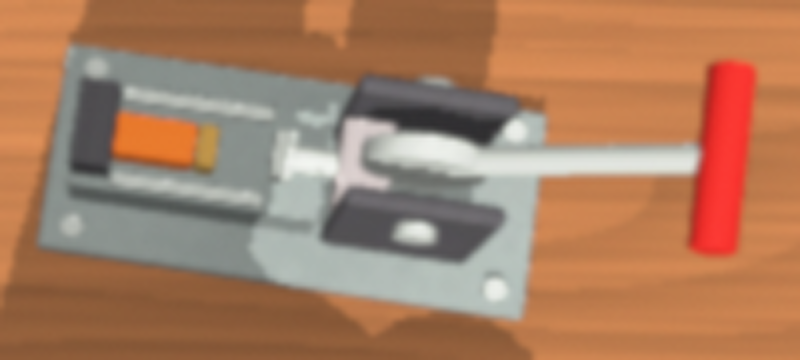

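The cap is home: the white neck between body and cap is gone. The fob rests against the anvil in the nest (top crop 112–217). The handle is back at its starting pixels, (733,63) to (714,252), and the arm is clear.

```bash
python3 -c "
from bench import hand_in
print(hand_in())"
```

```text
the job is handed in; nothing more can be done
None
```

The job is done and handed in at about 15 s of the 54 s allowed. I laid the larger orange fob in the nest with its cap towards the ram and let go of it. Then I pushed the red lever down to its stop with the shut fingertips and let it rise along its arc.

**Last checks (pictures and readings):**
- **Cap:** it looks home; no white neck shows between body and cap any more.
- **Fob:** it lies between the rails, against the anvil.
- **Lever:** the handle is back at its original pixels.
- **Arm:** it is clear of everything, with wrist force near zero.

**What disagreed or ran high:**
- **Side camera:** its fob position differed from the top camera's by about 7 mm, probably from lens distortion. I relied on the top camera for positions.
- **Fingertip force:** it reached about 50 N briefly while I confirmed the lever's stop. It was on the fingertips, not the gripper body or arm. That is above the 40 N limit set for the arm and gripper body, and below the 120 N wrist limit.

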